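# Hang the pasta basket back between its neighbours

### The job

Hang the wire basket that stands on the worktop back on the draining rail, in the place between the two baskets hanging there: lower it between them until its hook rests on the rail, then let go gently. The two have slid into its place and the drip pan under them is not centred, so ease them apart along the rail with light pressure only, stopping when you feel one meet the side of the pan, and bring the basket down where all three fit; do not jam, lift or unhook the others, and leave the jar and the tin alone.

Things in the scene. Friction and masses are not known exactly. Their poses are not given: they have to be found in the camera images.
- basket: wire basket to hang up, loose on the worktop, 0.3 kg: 84 wide (y), 86 deep (x), 75 mm high to the rim; the lower 40 mm of its two sides slope in evenly to a foot 36 mm wide. Origin: centre of its underside, z up, +x towards its hook. The other two baskets are the same. Behind it stands the microwave, front at x = 0.57 m, its upright door handle jutting out to about x = 0.52 m near y = 0
- basket_grip (a point): middle of the black flat-sided grip of this basket's bail handle: a bar along the basket's x, 58 long, 14 wide (y), 20 mm high, centred 122 mm above the basket's origin; the space below it is free down to the rim, 37 mm
- basket_hook (a point): middle of the flat underside of this basket's hook, 50 mm behind the basket's origin and 90 mm above it; it comes to rest on top of the rail. The hook is a 40 mm wide steel strip, top 93 mm above the origin; its mouth spans x = 43 to 57 mm from the origin and its lip ends at 71 mm, the last 10 mm flared backwards
- left_basket: identical basket hanging by its hook on the rail, left (rack's +y) of the empty place; same frame. It slides along the rail under about 1 to 3 N until its side meets the side wall of the pan, which stops it dead. Light pressure on it means under 15 N
- right_basket: identical basket hanging on the rail, right (rack's -y) of the empty place; same frame and same behaviour
- rack: draining rail, fixed: steel bar along its y on two posts. Origin on the worktop under the row of baskets; +x points away from the robot. A basket goes on with its x along the rack's x and its origin at rack x = 0, 2 mm either way; hung, its origin is 15 to 18 mm above the worktop and it leans up to 0.06 rad, foot to the back
- rail_mid (a point): middle of the top of the rail: 10 mm round bar, 328 mm long along the rack's y, top 108 mm above the worktop, 50 mm behind the rack's origin
- pan_nominal (a point): point on the worktop at the rack's origin, where the middle of the steel drip pan under the rail should be; the pan stands up to 18 mm left or right of it, unmeasured. It is 78 high, 255.5 mm wide inside: three baskets side by side have 3.5 mm of play in all. The empty place starts only 47 to 51 mm wide; each hanging basket has 0 to 38 mm to its own side wall
- spice_jar: bystander: glass spice jar, 45 mm across, 106 mm high, origin under its middle
- tin: bystander: food tin, 75 mm across, 58 mm high, origin under its middle

How it is judged:
By the outcome, as a careful person would: the job done as asked, in the order asked, and still so for the second after the job is handed in, with the robot touching nothing.
It also fails if it takes over 59 s, if anything falls off the work surface, if the arm or the gripper's body presses on something with over 40 N, if the wrist force passes 120 N, or if a joint passes its speed limit or range.

### The arm

A 7-joint arm with a two-finger parallel gripper is mounted at the origin on a cart in front of the work surface, level with it; the furniture and walls round the work are solid. World frame = base frame: x ahead of the robot, y to its left, z up, the work surface at z = 0. Lengths are in m, angles in rad, forces in N, time in s.
With the tool pointing down it reaches from about 0.425 to 0.95 m from the base axis. Payload 16.7 kg.
Tool frame: the origin (TCP) lies at the very end of the fingers, on their centre line; the grasp point (between the pads) lies 19 mm behind it; z points along the fingers, y is the line along which they close (so a half turn about z gives the same grasp; the last joint's range is limited). The gripper opens to 94 mm and grips with 3 to 60 N. Pads are 16 mm wide; open, the fingers measure 119 mm over their backs; the gripper's body (75 mm by 177 mm) begins 78 mm behind the grasp point.
Start: joints at [1.127, 0.426, 0.074, 1.606, -0.034, 1.111, -0.067], TCP at [0.195, -0.646, 0.205] pointing down, gripper open.
Joint ranges: [-2.85, 2.85], [-0.5, 2.14], [-1.23, 1.37], [0.21, 2.46], [-1.02, 4.16], [0.16, 2.05], [-2.73, 2.73]. Speed limits (rad/s): [1.89, 1.89, 2.39, 2.39, 3.01, 3.01, 3.01].

### API

Orientations are given as [roll, pitch, yaw] about the fixed x, y, z axes, in that order (R = Rz(yaw) Ry(pitch) Rx(roll)).
In Python, from rig import env, viewer, sign_off, spotter gives the robot as it stands.
- The arm moves only by the tool step_arm, never from a script. Its argument "motion" is a list of rows, each an object of numbers: "wx", "wy", "wz": the turn, a rotation vector about the tool's x, y, z in rad; "tx", "ty", "tz": the shift along the tool's x, y, z in cm; "fingers": the closure, from 0 (fully open) to 1 (shut). In form: [{"wx": .., "wy": .., "wz": .., "tx": .., "ty": .., "tz": .., "fingers": ..}, ...]. A call has 1 to 20 rows; each row shifts and turns the commanded pose from where the row before left it, along the tool's axes as they then stand; what a row does not reach is not made up. A row lasts 1/10 s, in which the tool goes at most 50 mm and 8.59 degrees, less where a joint would pass 70% of its speed; a pose out of reach is approached as far as the arm can. A call is refused whole if a number of a shift passes 5 or a number of a turn 0.15, either way. A call with a gripper value outside its range is refused whole. The fingers move at their own pace and stop on an object; "grip_force" is the grip in N (left out, the last holds). Time passes only in rows, so rows that do not move let the fingers close. It gives the time, the measured TCP pose, the force, the opening and the grip force at its end, in the units of the state.
- env.sense(): the state, without advancing time (a new reading comes with each control period).
- viewer.snapshot(name): name is "scene" or "top"; returns a dict with "pixels" (480x640x3 uint8, red, green, blue), "vertical_fov" (degrees; the focal length in pixels is half the picture's height over the tangent of half this angle, whatever the lens; pixels are square), "cx", "cy" (the principal point, pixels), "R" (3x3) and "t" (3): a world point X has camera coordinates R X + t. Camera axes: x right, y down, z forward; pixel columns grow to the right and rows downward; lengths in m; the calibration is good to about 2 mm. A picture is of the moment at which its call begins. There is no depth.
- sign_off(): hands the job in; it is judged then, once.
Trained networks look in the newest picture that a camera, given by its name, has taken for a name from the list of things; names that differ only in an ending like _2 or _b are one class to them, and where a whole thing is asked for, a point or a joint stands for the part that bears it (a point fixed in the world has none). Each returns a list of dicts, best first, with "score" (0 to 1); they miss things now and then, are a little off and sometimes report something else, mostly with a low value. They report only what shows in the picture. A call takes as long as a camera call.
- spotter.recognise(label, camera): "xyz" ([x, y, z] in m, in world coordinates, good to about 4 mm: the middle of the surface that is visible of it).
- spotter.trace(label, camera): "mask" (480x640 bool, what is visible of it).
- spotter.spot_point(label, camera): "xyz" ([x, y, z] in m, in world coordinates, good to about 4 mm: a listed point, or the origin of a listed thing).
The state is a dict: "clock": time; "q": joint angles; "qvel": joint speeds; "effort": joint torques, N m; "position": TCP position; "orientation": TCP orientation; "contact_force": force on the tool from outside, world axes, zero at the start; "torque": the same for the moment, N m; "grip_width": opening from 0.0 (shut) to 1.0 (fully open); "finger_force": force on a finger pad.
Only numpy, scipy, OpenCV 4.12 (cv2) and the standard library are available. Lean on these libraries where they do the work, as an engineer would, in place of code of your own. Each camera call takes 0.05 s, during which the arm holds its last target. There are 200 camera calls.

## Working session

There is one attempt and no reset: what is moved stays moved. The work goes in short steps, Python scripts to look and compute and a tool call to move; the robot and the scene stay as the last step left them, time stands still between calls to the robot, and variables do not carry over. Pictures are saved under pics/ and viewed, at most 10 in all, crops included, and the job is handed in when it is done.

Besides the shell and the picture viewer there is one more tool, called in YAML: its name, and indented under it one key for each argument. step_arm: Moves the arm, as the interface text tells. Its arguments: {"type":"object","properties":{"motion":{"type":"array","items":{"type":"object","properties":{"wx":{"type":"number"},"wy":{"type":"number"},"wz":{"type":"number"},"tx":{"type":"number"},"ty":{"type":"number"},"tz":{"type":"number"},"fingers":{"type":"number"}}}},"grip_force":{"type":"number"}},"required":["motion"]}

```bash
mkdir -p pics; ls; cat > h.py <<'E'
import numpy as np,cv2
from rig import env,viewer,sign_off,spotter
def snap(c,fn=None):
    s=viewer.snapshot(c)
    if fn: cv2.imwrite('pics/'+fn,s['pixels'][:,:,::-1])
    return s
def K(s):
    f=240/np.tan(np.radians(s['vertical_fov'])/2); return f
def proj(s,X):
    c=np.array(s['R'])@np.array(X)+s['t']; f=K(s); return c[:2]/c[2]*f+[s['cx'],s['cy']]
def ray(s,u,v,z):
    R=np.array(s['R']);f=K(s);d=R.T@np.array([(u-s['cx'])/f,(v-s['cy'])/f,1]);o=-R.T@np.array(s['t']);return o+d*(z-o[2])/d[2]
E
python3 - <<'E'
from h import *
for c in ['scene','top']:
    s=snap(c,c+'0.png'); print(c,s['vertical_fov'],-np.array(s['R']).T@s['t'])
    for l in ['basket','basket_grip','basket_hook','left_basket','right_basket','rack','rail_mid','pan_nominal','spice_jar','tin']:
        print(l,[(np.round(d['xyz'],4).tolist(),round(d['score'],2)) for d in spotter.spot_point(l,c)[:3]])
print(env.sense())
E
```

```text
pics
scene 43.681605854505094 [-0.13154322  1.15228758  1.01714686]
basket [([0.4585, 0.2539, 0.0011], 0.62)]
basket_grip [([0.48, 0.3789, -0.0016], 0.47)]
basket_hook [([0.5102, 0.2594, 0.0881], 0.77)]
left_basket [([0.4755, -0.1072, 0.013], 0.74)]
right_basket [([0.4747, -0.2437, 0.0179], 0.93)]
rack []
rail_mid [([0.5218, -0.1745, 0.1101], 0.6)]
pan_nominal []
spice_jar [([0.4777, 0.3812, -0.0005], 0.89)]
tin [([0.4458, 0.4555, 0.0028], 0.71)]
top 47.26148733162119 [0.41060612 0.08505488 1.28386531]
basket [([0.462, 0.2525, 0.0004], 0.78), ([0.4552, 0.2536, 0.1238], 0.15)]
basket_grip [([0.4558, 0.2573, 0.1241], 0.69)]
basket_hook [([0.5047, 0.2628, 0.0871], 0.71), ([0.4741, -0.1048, 0.0121], 0.68)]
left_basket [([0.4749, -0.1043, 0.011], 0.73), ([0.4537, 0.2551, 0.1236], 0.46)]
right_basket [([0.5234, -0.1778, 0.1115], 0.74), ([0.4784, -0.2391, 0.0146], 0.61)]
rack [([0.4607, 0.2528, -0.0021], 0.34)]
rail_mid [([0.5233, -0.1745, 0.107], 0.58)]
pan_nominal []
spice_jar [([0.4808, 0.3799, 0.0024], 0.88)]
tin [([0.4497, 0.4537, -0.0036], 0.73), ([0.5044, 0.2635, 0.0852], 0.25)]
{'clock': 1.1, 'q': array([ 1.12751737,  0.42609814,  0.07389947,  1.60601029, -0.03410958,
        1.11080887, -0.06706439]), 'qvel': array([-0.00040494, -0.00152015, -0.00047414, -0.00148135,  0.00076292,
        0.00109935, -0.00016658]), 'effort': array([-3.91158701e-04, -9.35541701e+01,  3.66321489e+00, -4.54566443e+01,
       -4.90236946e-02,  1.30025749e-02,  9.00324926e-05]), 'position': array([ 0.19543201, -0.64604035,  0.20546346]), 'orientation': array([-3.14152401e+00, -3.63350561e-05,  2.93752662e-01]), 'contact_force': array([ 0.17687484, -0.24316079,  1.37577497]), 'torque': array([-0.0214277 , -0.04653311,  0.00789134]), 'finger_force': 0.0, 'grip_width': 0.9997625445947116}
```

View pics/scene0.png

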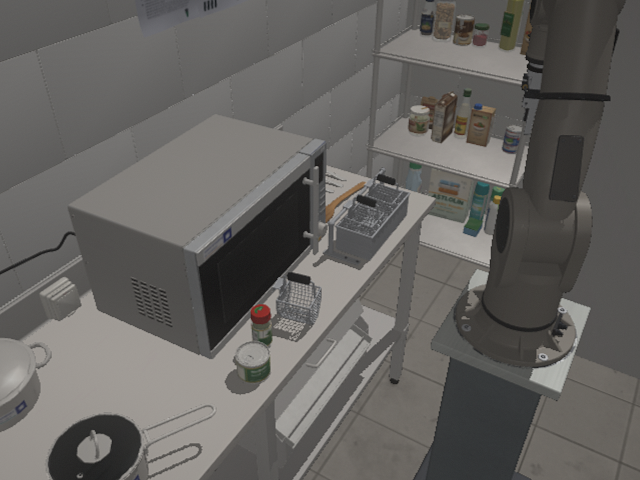

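View pics/top0.png

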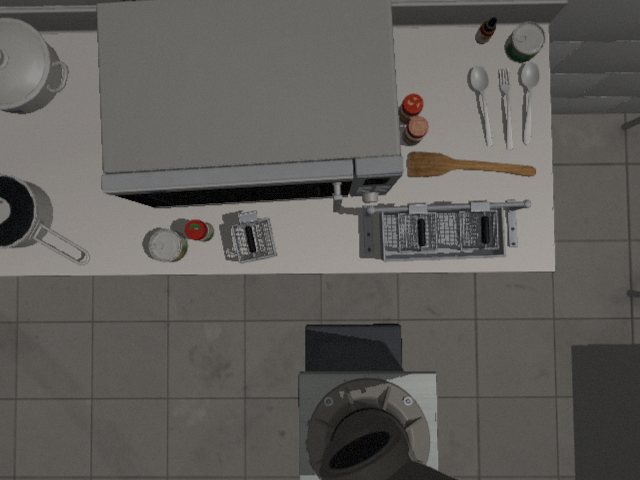

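The pictures show the loose basket at top (249,237) beside the jar and tin. The two hanging baskets have their grips at top (421,233) and (485,230), and the pan spans columns 381–506. I'll enlarge these to measure.

```bash
python3 - <<'E'
from h import *
im=cv2.imread('pics/top0.png')
a=cv2.resize(im[190:270,360:560],None,fx=4,fy=4,interpolation=cv2.INTER_CUBIC)
b=cv2.resize(im[200:275,140:340],None,fx=4,fy=4,interpolation=cv2.INTER_CUBIC)[:280]
cv2.imwrite('pics/crop.png',np.clip(np.vstack([a,b])*1.5,0,255).astype(np.uint8))
s=snap('top')
for p in [(0.522,-0.1745,.108)]: print(proj(s,p))
for n,u,v,z in [('railL',368,211,.105),('railR',528,203,.105),('gL',421,233,.14),('gR',485,230,.14),('hL',418,208,.108),('hR',482,207,.108),('g',252,236,.122),('hook',247,216,.09)]: print(n,ray(s,u,v,z).round(4))
E
```

```text
[450.141388   206.71877843]
railL [0.515 0.001 0.105]
railR [ 0.5284 -0.3413  0.105 ]
gL [ 0.4648 -0.106   0.14  ]
gR [ 0.4697 -0.2385  0.14  ]
hL [ 0.52   -0.1059  0.108 ]
hR [ 0.5206 -0.2423  0.108 ]
g [0.4629 0.2491 0.122 ]
hook [0.5083 0.2644 0.09  ]
```

View pics/crop.png

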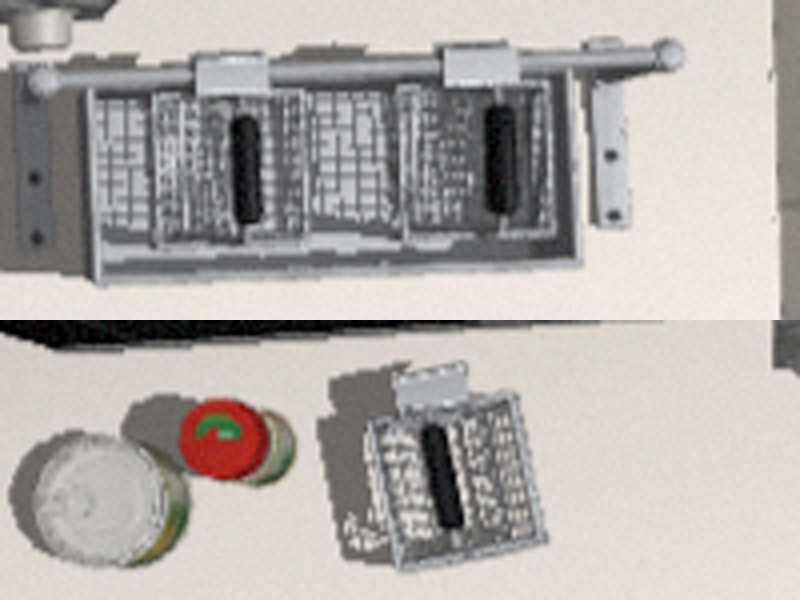

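The enlarged crop shows the rail knobs at about (371,210.5) and (527,203.8), so the rack yaw is about 0.043. The left basket has about 14 px to its pan wall and the right one about 5 px. The loose basket's yaw is about 0.21. I'll start by easing the baskets apart with closed fingers.

step_arm:
  motion:
    - {"wz":0.125,"tz":-1,"fingers":1}
    - {"wz":0.125,"tz":-1,"fingers":1}
    - {"tx":2.54,"ty":-3.84,"tz":-0.2,"fingers":1}
    - {"tx":2.54,"ty":-3.84,"tz":-0.2,"fingers":1}
    - {"tx":2.54,"ty":-3.84,"tz":-0.2,"fingers":1}
    - {"tx":2.54,"ty":-3.84,"fingers":1}
    - {"tx":2.54,"ty":-3.84,"fingers":1}
    - {"tx":2.54,"ty":-3.84,"fingers":1}
    - {"tx":2.54,"ty":-3.84,"fingers":1}
    - {"tx":2.54,"ty":-3.84,"fingers":1}
    - {"tx":2.54,"ty":-3.84,"fingers":1}
    - {"tx":2.54,"ty":-3.84,"fingers":1}
    - {"tx":2.54,"ty":-3.84,"fingers":1}
    - {"tx":2.54,"ty":-3.84,"fingers":1}
    - {"fingers":1}
    - {"fingers":1}
  grip_force: 10

```text
invalid input
```

```bash
cat >> h.py <<'E'
def st():
    e=env.sense(); print(round(e['clock'],2),e['position'].round(4),e['orientation'].round(3),'F',e['contact_force'].round(2),'T',e['torque'].round(2),'g',round(e['grip_width'],3),e['finger_force'])
    return e
def to(x,y,z,e=None):
    e=e or env.sense(); p=np.array(e['position']); a=e['orientation'][2]; d=np.array([x,y,z])-p
    print('cm',(100*np.array([d[0]*np.cos(a)+d[1]*np.sin(a), d[0]*np.sin(a)-d[1]*np.cos(a), -d[2]])).round(2))
E
python3 - <<'E'
from h import *
e=st(); to(.48,-.172,.25)
s=snap('scene','s1.png'); cv2.imwrite('pics/s1c.png',cv2.resize(s['pixels'][150:300,290:490,::-1],None,fx=4,fy=4,interpolation=cv2.INTER_CUBIC))
im=cv2.imread('pics/top0.png'); t=snap('top','t1.png')
c=lambda x,y:(360+(x+.5)/4-.5,190+(y+.5)/4-.5)
for n,x,y,z in [('panL in',97,180,.078),('panR in',575,165,.078),('panLfar',93,90,.078),('panRfar',572,72,.078),('rimL L',152,165,.091),('rimL R',306,165,.091),('rimR L',400,155,.091),('rimR R',551,155,.091),('gripL',246,170,.148),('gripR',500,160,.148),('railL',45,82,.105),('railR',668,55,.105),('hookL',232,72,.11),('hookR',482,65,.11)]:
    print(n,ray(t,*c(x,y),z).round(4))
E
```

```text
1.15 [ 0.1955 -0.6461  0.2055] [-3.142 -0.     0.294] F [-0.11 -0.04 -0.04] T [-0.02  0.05 -0.02] g 1.0 0.0
cm [ 40.96 -37.13  -4.45]
panL in [ 0.465 -0.035  0.078]
panR in [ 0.4705 -0.296   0.078 ]
panLfar [ 0.5146 -0.0336  0.078 ]
panRfar [ 0.5216 -0.2956  0.078 ]
rimL L [ 0.4722 -0.0637  0.091 ]
rimL R [ 0.4714 -0.1469  0.091 ]
rimR L [ 0.4763 -0.1978  0.091 ]
rimR R [ 0.4754 -0.2791  0.091 ]
gripL [ 0.4662 -0.1049  0.148 ]
gripR [ 0.47   -0.2355  0.148 ]
railL [ 0.5168 -0.0052  0.105 ]
railR [ 0.5276 -0.3383  0.105 ]
hookL [ 0.5206 -0.1048  0.11  ]
hookR [ 0.5229 -0.2378  0.11  ]
```

View pics/s1c.png

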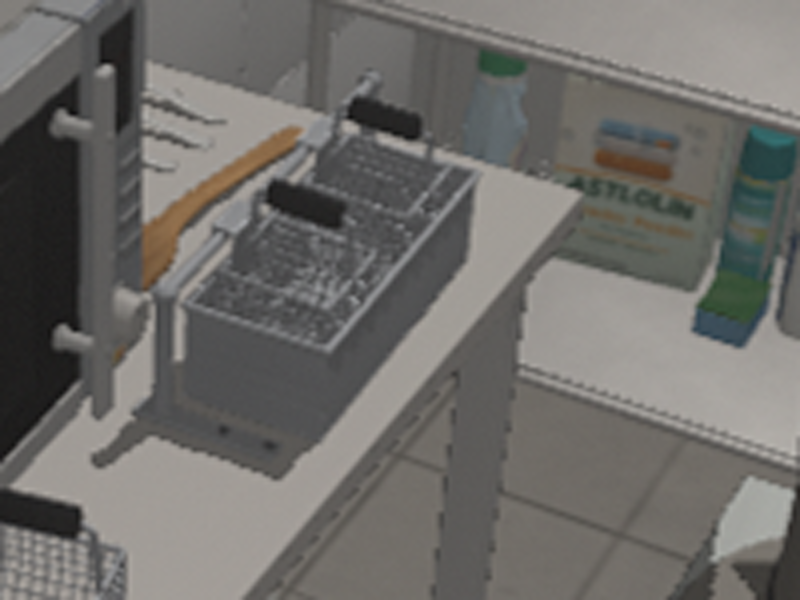

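The close view shows both baskets hanging by their hooks inside the pan, and the door handle just left of the rail's left post. The first move was refused, so I'll send it again with every key given.

step_arm:
  motion:
    - {"wx":0,"wy":0,"wz":0.133,"tx":0,"ty":0,"tz":-1,"fingers":1}
    - {"wx":0,"wy":0,"wz":0.133,"tx":0,"ty":0,"tz":-1,"fingers":1}
    - {"wx":0,"wy":0,"wz":0,"tx":2.49,"ty":-3.88,"tz":-0.5,"fingers":1}
    - {"wx":0,"wy":0,"wz":0,"tx":2.49,"ty":-3.88,"tz":-0.5,"fingers":1}
    - {"wx":0,"wy":0,"wz":0,"tx":2.49,"ty":-3.88,"tz":-0.5,"fingers":1}
    - {"wx":0,"wy":0,"wz":0,"tx":2.49,"ty":-3.88,"tz":-0.5,"fingers":1}
    - {"wx":0,"wy":0,"wz":0,"tx":2.49,"ty":-3.88,"tz":0,"fingers":1}
    - {"wx":0,"wy":0,"wz":0,"tx":2.49,"ty":-3.88,"tz":0,"fingers":1}
    - {"wx":0,"wy":0,"wz":0,"tx":2.49,"ty":-3.88,"tz":0,"fingers":1}
    - {"wx":0,"wy":0,"wz":0,"tx":2.49,"ty":-3.88,"tz":0,"fingers":1}
    - {"wx":0,"wy":0,"wz":0,"tx":2.49,"ty":-3.88,"tz":0,"fingers":1}
    - {"wx":0,"wy":0,"wz":0,"tx":2.49,"ty":-3.88,"tz":0,"fingers":1}
    - {"wx":0,"wy":0,"wz":0,"tx":2.49,"ty":-3.88,"tz":0,"fingers":1}
    - {"wx":0,"wy":0,"wz":0,"tx":2.49,"ty":-3.88,"tz":0,"fingers":1}
    - {"wx":0,"wy":0,"wz":0,"tx":0,"ty":0,"tz":0,"fingers":1}
    - {"wx":0,"wy":0,"wz":0,"tx":0,"ty":0,"tz":0,"fingers":1}
  grip_force: 10

```text
clock: 2.85
position: [0.4815, -0.1716, 0.2455]
orientation: [-3.142, 0.0, 0.03]
contact_force: [-0.8, -0.3, -0.5]
grip_width: 0.011
finger_force: 0.0
```

step_arm:
  motion:
    - {"wx":0,"wy":0,"wz":0,"tx":0,"ty":0,"tz":2.5,"fingers":1}
    - {"wx":0,"wy":0,"wz":0,"tx":0,"ty":0,"tz":2.5,"fingers":1}
    - {"wx":0,"wy":0,"wz":0,"tx":0,"ty":0,"tz":2.5,"fingers":1}
    - {"wx":0,"wy":0,"wz":0,"tx":0,"ty":0,"tz":2.5,"fingers":1}
    - {"wx":0,"wy":0,"wz":0,"tx":0,"ty":0,"tz":2.5,"fingers":1}
    - {"wx":0,"wy":0,"wz":0,"tx":0,"ty":0,"tz":1.5,"fingers":1}
    - {"wx":0,"wy":0,"wz":0,"tx":0,"ty":0,"tz":1,"fingers":1}
    - {"wx":0,"wy":0,"wz":0,"tx":0,"ty":0,"tz":1,"fingers":1}
    - {"wx":0,"wy":0,"wz":0,"tx":0,"ty":0,"tz":0.7,"fingers":1}
    - {"wx":0,"wy":0,"wz":0,"tx":0,"ty":0,"tz":0,"fingers":1}

```text
clock: 3.85
position: [0.4809, -0.1725, 0.078]
orientation: [-3.141, 0.001, 0.027]
contact_force: [-0.8, 0.2, 0.5]
grip_width: 0.004
finger_force: 0.0
```

```bash
python3 - <<'E'
from h import *
e=st(); s=snap('scene'); cv2.imwrite('pics/s2c.png',cv2.resize(s['pixels'][150:300,290:490,::-1],None,fx=4,fy=4,interpolation=cv2.INTER_CUBIC))
E
```

```text
3.85 [ 0.4809 -0.1725  0.078 ] [-3.141e+00  1.000e-03  2.700e-02] F [-0.81  0.25  0.51] T [0.01 0.02 0.06] g 0.004 0.0
```

View pics/s2c.png

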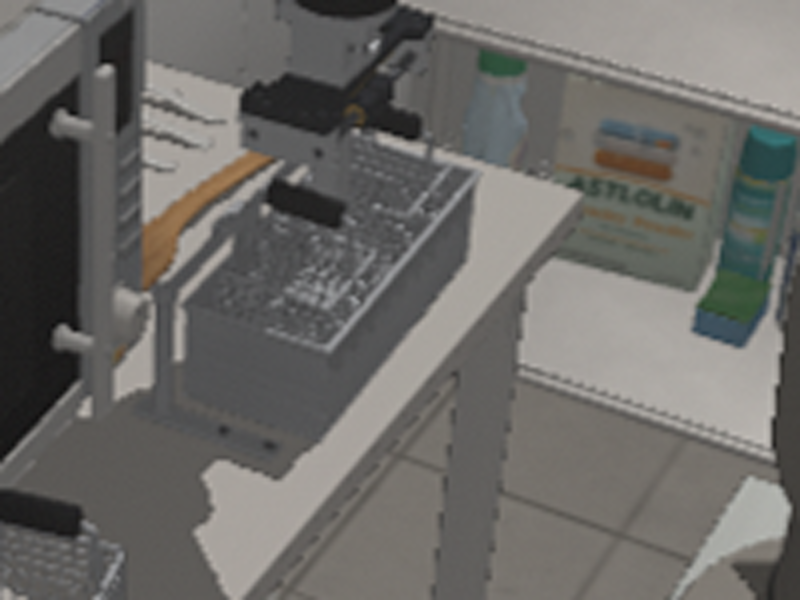

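The fingers stand in the gap between the two baskets and touch nothing. Now I'll push left gently.

step_arm:
  motion:
    - {"wx":0,"wy":0,"wz":0,"tx":0,"ty":-0.3,"tz":0,"fingers":1}
    - {"wx":0,"wy":0,"wz":0,"tx":0,"ty":-0.3,"tz":0,"fingers":1}
    - {"wx":0,"wy":0,"wz":0,"tx":0,"ty":-0.2,"tz":0,"fingers":1}
    - {"wx":0,"wy":0,"wz":0,"tx":0,"ty":-0.2,"tz":0,"fingers":1}
    - {"wx":0,"wy":0,"wz":0,"tx":0,"ty":-0.2,"tz":0,"fingers":1}
    - {"wx":0,"wy":0,"wz":0,"tx":0,"ty":-0.2,"tz":0,"fingers":1}
    - {"wx":0,"wy":0,"wz":0,"tx":0,"ty":-0.2,"tz":0,"fingers":1}
    - {"wx":0,"wy":0,"wz":0,"tx":0,"ty":-0.2,"tz":0,"fingers":1}

```text
clock: 4.7
position: [0.4807, -0.1543, 0.0785]
orientation: [3.142, -0.0, 0.028]
contact_force: [-0.3, -1.0, 0.5]
grip_width: 0.002
finger_force: 0.8
```

step_arm:
  motion:
    - {"wx":0,"wy":0,"wz":0,"tx":0,"ty":-0.2,"tz":0,"fingers":1}
    - {"wx":0,"wy":0,"wz":0,"tx":0,"ty":-0.2,"tz":0,"fingers":1}
    - {"wx":0,"wy":0,"wz":0,"tx":0,"ty":-0.2,"tz":0,"fingers":1}
    - {"wx":0,"wy":0,"wz":0,"tx":0,"ty":-0.2,"tz":0,"fingers":1}

```text
clock: 5.1
position: [0.4805, -0.1462, 0.0785]
orientation: [-3.142, -0.0, 0.028]
contact_force: [0.4, -2.2, 0.3]
grip_width: 0.004
finger_force: 0.8
```

step_arm:
  motion:
    - {"wx":0,"wy":0,"wz":0,"tx":0,"ty":-0.1,"tz":0,"fingers":1}
    - {"wx":0,"wy":0,"wz":0,"tx":0,"ty":-0.1,"tz":0,"fingers":1}
    - {"wx":0,"wy":0,"wz":0,"tx":0,"ty":-0.1,"tz":0,"fingers":1}
    - {"wx":0,"wy":0,"wz":0,"tx":0,"ty":-0.1,"tz":0,"fingers":1}
    - {"wx":0,"wy":0,"wz":0,"tx":0,"ty":-0.1,"tz":0,"fingers":1}

```text
clock: 5.6
position: [0.4804, -0.1413, 0.0785]
orientation: [-3.142, -0.0, 0.028]
contact_force: [0.6, -1.6, 0.2]
grip_width: 0.008
finger_force: 0.8
```

step_arm:
  motion:
    - {"wx":0,"wy":0,"wz":0,"tx":0,"ty":-0.1,"tz":0,"fingers":1}
    - {"wx":0,"wy":0,"wz":0,"tx":0,"ty":-0.1,"tz":0,"fingers":1}

```text
clock: 5.8
position: [0.4803, -0.1392, 0.0785]
orientation: [-3.142, 0.0, 0.028]
contact_force: [0.0, -1.4, 0.6]
grip_width: 0.004
finger_force: 0.8
```

step_arm:
  motion:
    - {"wx":0,"wy":0,"wz":0,"tx":0,"ty":-0.1,"tz":0,"fingers":1}
    - {"wx":0,"wy":0,"wz":0,"tx":0,"ty":-0.1,"tz":0,"fingers":1}

```text
clock: 6.0
position: [0.4802, -0.1373, 0.0785]
orientation: [-3.142, 0.0, 0.028]
contact_force: [0.0, -1.1, -0.2]
grip_width: 0.007
finger_force: 0.8
```

step_arm:
  motion:
    - {"wx":0,"wy":0,"wz":0,"tx":0,"ty":-0.1,"tz":0,"fingers":1}
    - {"wx":0,"wy":0,"wz":0,"tx":0,"ty":-0.08,"tz":0,"fingers":1}

```text
clock: 6.2
position: [0.4802, -0.1354, 0.0785]
orientation: [-3.142, 0.0, 0.028]
contact_force: [0.1, -1.1, 1.0]
grip_width: 0.005
finger_force: 0.8
```

step_arm:
  motion:
    - {"wx":0,"wy":0,"wz":0,"tx":0,"ty":-0.08,"tz":0,"fingers":1}
    - {"wx":0,"wy":0,"wz":0,"tx":0,"ty":-0.08,"tz":0,"fingers":1}

```text
clock: 6.4
position: [0.4801, -0.1339, 0.0785]
orientation: [-3.142, 0.0, 0.028]
contact_force: [-0.9, -2.0, 0.5]
grip_width: 0.006
finger_force: 0.8
```

step_arm:
  motion:
    - {"wx":0,"wy":0,"wz":0,"tx":0,"ty":-0.08,"tz":0,"fingers":1}
    - {"wx":0,"wy":0,"wz":0,"tx":0,"ty":-0.08,"tz":0,"fingers":1}

```text
clock: 6.6
position: [0.4802, -0.1324, 0.0786]
orientation: [3.142, -0.0, 0.028]
contact_force: [0.1, -4.7, 0.1]
grip_width: 0.004
finger_force: 2.0
```

step_arm:
  motion:
    - {"wx":0,"wy":0,"wz":0,"tx":0,"ty":-0.05,"tz":0,"fingers":1}

```text
clock: 6.7
position: [0.4803, -0.1323, 0.0786]
orientation: [3.141, -0.0, 0.027]
contact_force: [1.3, -7.6, 1.4]
grip_width: 0.005
finger_force: 3.4
```

step_arm:
  motion:
    - {"wx":0,"wy":0,"wz":0,"tx":0,"ty":0.3,"tz":0,"fingers":1}
    - {"wx":0,"wy":0,"wz":0,"tx":0,"ty":1.2,"tz":0,"fingers":1}
    - {"wx":0,"wy":0,"wz":0,"tx":0,"ty":1.5,"tz":0,"fingers":1}
    - {"wx":0,"wy":0,"wz":0,"tx":0,"ty":1,"tz":0,"fingers":1}
    - {"wx":0,"wy":0,"wz":0,"tx":0,"ty":0.3,"tz":0,"fingers":1}
    - {"wx":0,"wy":0,"wz":0,"tx":0,"ty":0.2,"tz":0,"fingers":1}
    - {"wx":0,"wy":0,"wz":0,"tx":0,"ty":0.2,"tz":0,"fingers":1}
    - {"wx":0,"wy":0,"wz":0,"tx":0,"ty":0.2,"tz":0,"fingers":1}

```text
clock: 7.5
position: [0.4815, -0.1805, 0.0785]
orientation: [-3.141, -0.0, 0.028]
contact_force: [-0.7, 0.2, -0.4]
grip_width: 0.004
finger_force: 0.0
```

step_arm:
  motion:
    - {"wx":0,"wy":0,"wz":0,"tx":0,"ty":0.1,"tz":0,"fingers":1}
    - {"wx":0,"wy":0,"wz":0,"tx":0,"ty":0.1,"tz":0,"fingers":1}
    - {"wx":0,"wy":0,"wz":0,"tx":0,"ty":0.1,"tz":0,"fingers":1}
    - {"wx":0,"wy":0,"wz":0,"tx":0,"ty":0.1,"tz":0,"fingers":1}

```text
clock: 7.9
position: [0.4816, -0.1848, 0.0785]
orientation: [-3.142, -0.0, 0.028]
contact_force: [0.4, -0.5, -0.4]
grip_width: 0.006
finger_force: 0.0
```

step_arm:
  motion:
    - {"wx":0,"wy":0,"wz":0,"tx":0,"ty":0.1,"tz":0,"fingers":1}
    - {"wx":0,"wy":0,"wz":0,"tx":0,"ty":0.1,"tz":0,"fingers":1}
    - {"wx":0,"wy":0,"wz":0,"tx":0,"ty":0.1,"tz":0,"fingers":1}

```text
clock: 8.2
position: [0.4816, -0.1878, 0.0785]
orientation: [-3.141, 0.0, 0.028]
contact_force: [-0.6, 1.9, 1.0]
grip_width: 0.006
finger_force: 0.9
```

step_arm:
  motion:
    - {"wx":0,"wy":0,"wz":0,"tx":0,"ty":0.1,"tz":0,"fingers":1}
    - {"wx":0,"wy":0,"wz":0,"tx":0,"ty":0.1,"tz":0,"fingers":1}
    - {"wx":0,"wy":0,"wz":0,"tx":0,"ty":0.1,"tz":0,"fingers":1}
    - {"wx":0,"wy":0,"wz":0,"tx":0,"ty":0.1,"tz":0,"fingers":1}

```text
clock: 8.6
position: [0.4818, -0.1919, 0.0785]
orientation: [-3.141, 0.0, 0.028]
contact_force: [-0.5, 2.0, 0.6]
grip_width: 0.005
finger_force: 0.9
```

step_arm:
  motion:
    - {"wx":0,"wy":0,"wz":0,"tx":0,"ty":0.1,"tz":0,"fingers":1}
    - {"wx":0,"wy":0,"wz":0,"tx":0,"ty":0.1,"tz":0,"fingers":1}

```text
clock: 8.8
position: [0.4818, -0.1939, 0.0785]
orientation: [-3.142, 0.0, 0.028]
contact_force: [-0.5, 2.1, 0.4]
grip_width: 0.005
finger_force: 0.9
```

step_arm:
  motion:
    - {"wx":0,"wy":0,"wz":0,"tx":0,"ty":0.1,"tz":0,"fingers":1}
    - {"wx":0,"wy":0,"wz":0,"tx":0,"ty":0.08,"tz":0,"fingers":1}

```text
clock: 9.0
position: [0.4819, -0.1954, 0.0785]
orientation: [-3.141, -0.0, 0.028]
contact_force: [-0.8, 7.4, 1.9]
grip_width: 0.004
finger_force: 3.5
```

step_arm:
  motion:
    - {"wx":0,"wy":0,"wz":0,"tx":0,"ty":-0.3,"tz":0,"fingers":1}
    - {"wx":0,"wy":0,"wz":0,"tx":0,"ty":-1.4,"tz":0,"fingers":1}
    - {"wx":0,"wy":0,"wz":0,"tx":0,"ty":-1.4,"tz":-0.5,"fingers":1}
    - {"wx":0,"wy":0,"wz":0,"tx":0,"ty":0,"tz":-3,"fingers":1}
    - {"wx":0,"wy":0,"wz":0,"tx":0,"ty":0,"tz":-4,"fingers":1}
    - {"wx":0,"wy":0,"wz":0,"tx":0,"ty":0,"tz":-4,"fingers":1}
    - {"wx":0,"wy":0,"wz":0,"tx":-0.5,"ty":0,"tz":-4,"fingers":0.5}
    - {"wx":0,"wy":0,"wz":0,"tx":-1,"ty":-2,"tz":-2,"fingers":0.2}
    - {"wx":0,"wy":0,"wz":0,"tx":-1,"ty":-4,"tz":0,"fingers":0.2}
    - {"wx":0,"wy":0,"wz":0,"tx":0,"ty":-4.5,"tz":0,"fingers":0.2}
    - {"wx":0,"wy":0,"wz":0,"tx":0,"ty":-4.5,"tz":0,"fingers":0.2}
    - {"wx":0,"wy":0,"wz":0,"tx":0,"ty":-4.5,"tz":0,"fingers":0.2}
    - {"wx":0,"wy":0,"wz":0,"tx":0,"ty":-4.5,"tz":0,"fingers":0.2}
    - {"wx":0,"wy":0,"wz":0,"tx":0,"ty":-4.5,"tz":0,"fingers":0.2}
    - {"wx":0,"wy":0,"wz":0,"tx":0,"ty":-4.5,"tz":0,"fingers":0.2}
    - {"wx":0,"wy":0,"wz":-0.06,"tx":0,"ty":-4.5,"tz":0,"fingers":0.2}
    - {"wx":0,"wy":0,"wz":-0.06,"tx":0,"ty":-3,"tz":0,"fingers":0.2}
    - {"wx":0,"wy":0,"wz":-0.06,"tx":0,"ty":0,"tz":0,"fingers":0.2}
    - {"wx":0,"wy":0,"wz":0,"tx":0,"ty":0,"tz":0,"fingers":0.2}

```text
clock: 10.9
position: [0.4418, 0.241, 0.2536]
orientation: [3.141, 0.0, 0.212]
contact_force: [0.1, -0.3, 0.2]
grip_width: 0.802
finger_force: 0.0
```

```bash
python3 - <<'E'
from h import *
e=st(); to(.460,.252,.103)
for c in ['top','scene']:
    s=snap(c,c+'3.png')
    for l in ['basket','basket_grip','basket_hook','left_basket','right_basket','rail_mid']:
        print(c,l,[(np.round(d['xyz'],4).tolist(),round(d['score'],2)) for d in spotter.spot_point(l,c)[:2]])
    for p in [(.460,.252,.132),(.4725,-.164,.1)]: print(proj(s,p).round(1))
a=cv2.imread('pics/top3.png');b=cv2.imread('pics/scene3.png')
z=lambda i:cv2.resize(i,(800,300) if i.shape[0]*8==i.shape[1]*3 else None,interpolation=cv2.INTER_CUBIC)
cv2.imwrite('pics/c3.png',np.vstack([z(a[190:265,360:560]),z(b[150:300,190:590])]))
E
```

```text
10.9 [0.4418 0.241  0.2536] [3.141 0.    0.212] F [ 0.11 -0.3   0.24] T [0.   0.   0.03] g 0.802 0.0
cm [ 2.01 -0.69 15.06]
top basket []
top basket_grip []
top basket_hook [([0.5017, 0.2657, 0.0856], 0.41)]
top left_basket [([0.4757, -0.0744, 0.012], 0.87)]
top right_basket [([0.4764, -0.2527, 0.0179], 0.87)]
top rail_mid [([0.5202, -0.1764, 0.1109], 0.6)]
[250.  237.2]
[444.9 230.1]
scene basket [([0.4573, 0.2543, 0.0001], 0.93)]
scene basket_grip [([0.4567, 0.2551, 0.1199], 0.78)]
scene basket_hook [([0.508, 0.2633, 0.0908], 0.68)]
scene left_basket [([0.4773, -0.0797, 0.0137], 0.57)]
scene right_basket [([0.4801, -0.2542, 0.0186], 0.94), ([0.4479, 0.4566, 0.0022], 0.5)]
scene rail_mid [([0.5233, -0.1727, 0.1119], 0.89)]
[298.  273.8]
[373.5 201.9]
```

View pics/c3.png

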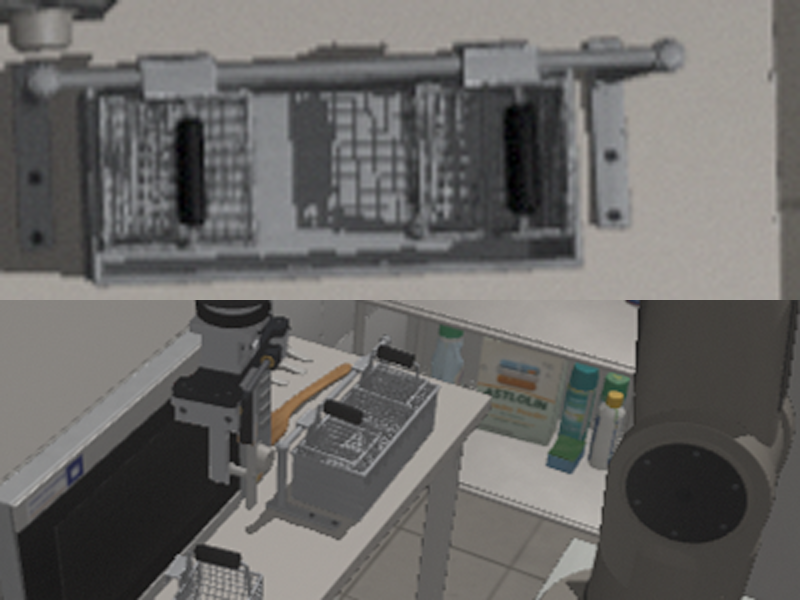

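The top view shows both hanging baskets against their pan walls, with grips at crop x 190 and 520 and both hooks on the rail. The scene view shows the open gripper above the loose basket. Next is the grasp.

step_arm:
  motion:
    - {"wx":0,"wy":0,"wz":0,"tx":0.97,"ty":-0.43,"tz":1,"fingers":0.4}
    - {"wx":0,"wy":0,"wz":0,"tx":0.97,"ty":-0.43,"tz":2,"fingers":0.4}
    - {"wx":0,"wy":0,"wz":0,"tx":0,"ty":0,"tz":3,"fingers":0.4}
    - {"wx":0,"wy":0,"wz":0,"tx":0,"ty":0,"tz":3,"fingers":0.4}
    - {"wx":0,"wy":0,"wz":0,"tx":0,"ty":0,"tz":3,"fingers":0.4}
    - {"wx":0,"wy":0,"wz":0,"tx":0,"ty":0,"tz":2,"fingers":0.4}
    - {"wx":0,"wy":0,"wz":0,"tx":0,"ty":0,"tz":1,"fingers":0.4}
    - {"wx":0,"wy":0,"wz":0,"tx":0,"ty":0,"tz":0,"fingers":0.7}
    - {"wx":0,"wy":0,"wz":0,"tx":0,"ty":0,"tz":0,"fingers":0.8}
    - {"wx":0,"wy":0,"wz":0,"tx":0,"ty":0,"tz":0,"fingers":0.9}
    - {"wx":0,"wy":0,"wz":0,"tx":0,"ty":0,"tz":0,"fingers":1}
    - {"wx":0,"wy":0,"wz":0,"tx":0,"ty":0,"tz":0,"fingers":1}
    - {"wx":0,"wy":0,"wz":0,"tx":0,"ty":0,"tz":0,"fingers":1}
  grip_force: 30

```text
clock: 12.9
position: [0.4604, 0.2518, 0.1039]
orientation: [-3.141, -0.001, 0.208]
contact_force: [-0.2, 0.0, 0.5]
grip_width: 0.145
finger_force: 30.0
```

step_arm:
  motion:
    - {"wx":0,"wy":0,"wz":0,"tx":0,"ty":0,"tz":-0.5,"fingers":1}
    - {"wx":0,"wy":0,"wz":0,"tx":0,"ty":0,"tz":-1.5,"fingers":1}
    - {"wx":0,"wy":0,"wz":0.03,"tx":0,"ty":0,"tz":-3,"fingers":1}
    - {"wx":0,"wy":0,"wz":0.03,"tx":-0.4,"ty":0,"tz":-3,"fingers":1}
    - {"wx":0,"wy":0,"wz":0.03,"tx":-0.6,"ty":0,"tz":-3,"fingers":1}
    - {"wx":0,"wy":0,"wz":0.03,"tx":-0.6,"ty":0,"tz":-3,"fingers":1}
    - {"wx":0,"wy":0,"wz":0.03,"tx":-0.6,"ty":0,"tz":-3,"fingers":1}
    - {"wx":0,"wy":0,"wz":0.03,"tx":0,"ty":0,"tz":-1.5,"fingers":1}
    - {"wx":0,"wy":0,"wz":0,"tx":0,"ty":0,"tz":-0.8,"fingers":1}
    - {"wx":0,"wy":0,"wz":0,"tx":0,"ty":0,"tz":0,"fingers":1}

```text
clock: 13.9
position: [0.4385, 0.2492, 0.2977]
orientation: [-3.141, -0.002, 0.029]
contact_force: [0.5, -0.2, -2.4]
grip_width: 0.151
finger_force: 30.0
```

```bash
python3 - <<'E'
from h import *
e=st(); 
for c in ['top','scene']:
    s=snap(c,c+'4.png')
    for l in ['basket','basket_grip','basket_hook']:
        print(c,l,[(np.round(d['xyz'],4).tolist(),round(d['score'],2)) for d in spotter.spot_point(l,c)[:2]])
    p=e['position'];a=e['orientation'][2]
    for q in [(.05,0,.09-.103),(0,0,.132-.103),(0,0,-.103)]: print(proj(s,p+[np.cos(a)*q[0],np.sin(a)*q[0],q[2]]).round(1))
a=cv2.imread('pics/top4.png');b=cv2.imread('pics/scene4.png')
z=lambda i:cv2.resize(i,(400,400),interpolation=cv2.INTER_CUBIC)
cv2.imwrite('pics/c4.png',np.hstack([z(a[170:270,200:300]),z(b[180:300,230:350])]))
E
```

```text
13.9 [0.4385 0.2492 0.2977] [-3.141e+00 -2.000e-03  2.900e-02] F [ 0.49 -0.15 -2.44] T [ 0.    0.08 -0.01] g 0.151 29.989598393440247
top basket [([0.4398, 0.2498, 0.192], 0.75)]
top basket_grip [([0.4871, 0.2485, 0.2819], 0.36)]
top basket_hook [([0.4732, -0.0752, 0.0141], 0.7), ([0.4848, 0.2507, 0.283], 0.6)]
[238.6 218.2]
[235.5 244.8]
[246.9 246.6]
scene basket [([0.4444, 0.4557, 0.0017], 0.64), ([0.4371, 0.248, 0.1911], 0.59)]
scene basket_grip [([0.432, 0.2493, 0.3127], 0.58)]
scene basket_hook [([0.4844, 0.2514, 0.2799], 0.74), ([0.4367, 0.2532, 0.1949], 0.57)]
[286.5 215.3]
[306.1 205.4]
[306.3 254.7]
```

View pics/c4.png

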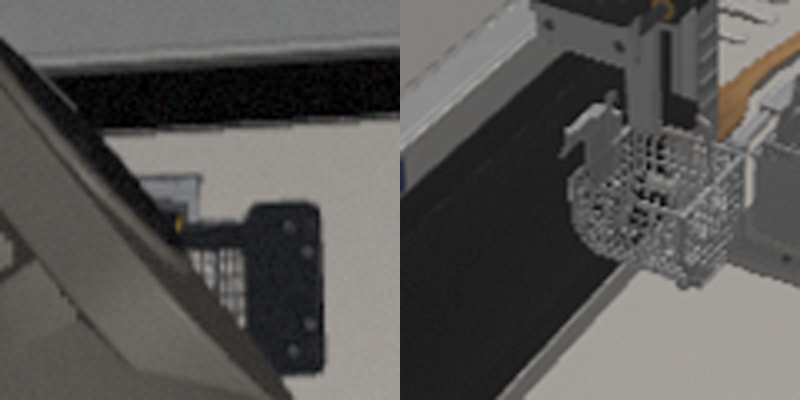

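The basket hangs level in the gripper with its hook facing the back, at about (585,130) in the right half of the crop. I'll carry it over, staying clear of the door handle.

step_arm:
  motion:
    - {"wx":0,"wy":0,"wz":0,"tx":-0.05,"ty":1.5,"tz":0,"fingers":1}
    - {"wx":0,"wy":0,"wz":0,"tx":-0.1,"ty":3,"tz":0,"fingers":1}
    - {"wx":0,"wy":0,"wz":0,"tx":-0.1,"ty":3.5,"tz":0,"fingers":1}
    - {"wx":0,"wy":0,"wz":0,"tx":-0.1,"ty":4,"tz":0,"fingers":1}
    - {"wx":0,"wy":0,"wz":0,"tx":-0.1,"ty":4,"tz":0,"fingers":1}
    - {"wx":0,"wy":0,"wz":0,"tx":-0.1,"ty":4,"tz":0,"fingers":1}
    - {"wx":0,"wy":0,"wz":0,"tx":-0.1,"ty":4,"tz":0,"fingers":1}
    - {"wx":0,"wy":0,"wz":0,"tx":-0.1,"ty":4,"tz":0,"fingers":1}
    - {"wx":0,"wy":0,"wz":0,"tx":-0.1,"ty":4,"tz":0,"fingers":1}
    - {"wx":0,"wy":0,"wz":0,"tx":-0.1,"ty":3,"tz":0,"fingers":1}
    - {"wx":0,"wy":0,"wz":0,"tx":0.8,"ty":2.5,"tz":0,"fingers":1}
    - {"wx":0,"wy":0,"wz":0,"tx":1.2,"ty":2,"tz":0,"fingers":1}
    - {"wx":0,"wy":0,"wz":0,"tx":0.8,"ty":1.3,"tz":0,"fingers":1}
    - {"wx":0,"wy":0,"wz":0,"tx":0.4,"ty":0.7,"tz":0,"fingers":1}
    - {"wx":0,"wy":0,"wz":0,"tx":0,"ty":0,"tz":0,"fingers":1}
    - {"wx":0,"wy":0,"wz":0,"tx":0,"ty":0,"tz":0,"fingers":1}

```text
clock: 15.9
position: [0.4722, -0.1643, 0.2964]
orientation: [-3.141, 0.0, 0.029]
contact_force: [-0.1, -0.3, -2.0]
grip_width: 0.145
finger_force: 30.0
```

```bash
python3 - <<'E'
from h import *
e=st(); to(.4725,-.1637,.29)
for k in range(2):
  for c in ['top','scene']:
    s=snap(c,c+'5.png')
    for l in ['basket','basket_grip','basket_hook','rail_mid','left_basket','right_basket']:
        print(c,l,[(np.round(d['xyz'],4).tolist(),round(d['score'],2)) for d in spotter.spot_point(l,c)[:2]])
E
```

```text
15.9 [ 0.4722 -0.1643  0.2964] [-3.141  0.     0.029] F [-0.08 -0.29 -2.  ] T [ 0.01  0.06 -0.02] g 0.145 29.989838898181915
cm [ 0.03 -0.06  0.64]
top basket [([0.4746, -0.1624, 0.1918], 0.84)]
top basket_grip []
top basket_hook [([0.5165, -0.1621, 0.2796], 0.75)]
top rail_mid []
top left_basket [([0.4735, -0.0765, 0.0112], 0.65)]
top right_basket []
scene basket [([0.4714, -0.1612, 0.1922], 0.67)]
scene basket_grip [([0.4692, -0.1633, 0.3136], 0.91)]
scene basket_hook [([0.524, -0.1646, 0.2838], 0.95)]
scene rail_mid [([0.5228, -0.1736, 0.1106], 0.96)]
scene left_basket [([0.4755, -0.0802, 0.0144], 0.76), ([0.5188, -0.1625, 0.2813], 0.34)]
scene right_basket [([0.4788, -0.2531, 0.0185], 0.79)]
top basket [([0.4738, -0.1615, 0.1893], 0.89)]
top basket_grip []
top basket_hook [([0.5174, -0.1616, 0.2785], 0.6)]
top rail_mid []
top left_basket []
top right_basket []
scene basket [([0.4674, -0.1614, 0.1915], 0.68)]
scene basket_grip [([0.4679, -0.1634, 0.3135], 0.66)]
scene basket_hook [([0.5219, -0.1647, 0.2854], 0.97)]
scene rail_mid [([0.5218, -0.1701, 0.1093], 0.96), ([0.4716, -0.1635, 0.1946], 0.66)]
scene left_basket [([0.4751, -0.0778, 0.0136], 0.89)]
scene right_basket [([0.4808, -0.2525, 0.0179], 0.74)]
```

step_arm:
  motion:
    - {"wx":0,"wy":0,"wz":0,"tx":0.13,"ty":-0.05,"tz":1,"fingers":1}
    - {"wx":0,"wy":0,"wz":0,"tx":0,"ty":0,"tz":2,"fingers":1}
    - {"wx":0,"wy":0,"wz":0,"tx":0,"ty":0,"tz":2.5,"fingers":1}
    - {"wx":0,"wy":0,"wz":0,"tx":0,"ty":0,"tz":2.5,"fingers":1}
    - {"wx":0,"wy":0,"wz":0,"tx":0,"ty":0,"tz":2,"fingers":1}
    - {"wx":0,"wy":0,"wz":0,"tx":0,"ty":0,"tz":1.5,"fingers":1}
    - {"wx":0,"wy":0,"wz":0,"tx":0,"ty":0,"tz":1,"fingers":1}
    - {"wx":0,"wy":0,"wz":0,"tx":0,"ty":0,"tz":0.5,"fingers":1}
    - {"wx":0,"wy":0,"wz":0,"tx":0,"ty":0,"tz":0,"fingers":1}

```text
clock: 18.2
position: [0.4735, -0.1646, 0.166]
orientation: [-3.141, 0.001, 0.028]
contact_force: [0.4, -0.4, -2.5]
grip_width: 0.147
finger_force: 30.0
```

```bash
python3 - <<'E'
from h import *
e=st(); p=e['position'];a=e['orientation'][2]
for k in range(2):
  for c in ['top','scene']:
    s=snap(c,c+'6.png')
    for l in ['basket','basket_hook','rail_mid']:
        print(c,l,[(np.round(d['xyz'],4).tolist(),round(d['score'],2)) for d in spotter.spot_point(l,c)[:2]])
    for q in [(.05,.02,-.013),(.05,-.02,-.013)]: print(proj(s,p+[np.cos(a)*q[0]-np.sin(a)*q[1],np.sin(a)*q[0]+np.cos(a)*q[1],q[2]]).round(1))
a=cv2.imread('pics/top6.png');b=cv2.imread('pics/scene6.png')
z=lambda i:cv2.resize(i,(800,300),interpolation=cv2.INTER_CUBIC)
cv2.imwrite('pics/c6.png',np.vstack([z(a[190:250,360:520]),z(b[170:245,295:495])]))
E
```

```text
18.2 [ 0.4735 -0.1646  0.166 ] [-3.141e+00  1.000e-03  2.800e-02] F [ 0.36 -0.38 -2.47] T [ 0.   -0.02 -0.01] g 0.147 29.9898898601532
top basket [([0.4717, -0.1607, 0.0632], 0.64), ([0.4521, 0.4497, -0.0003], 0.28)]
top basket_hook [([0.5185, -0.1636, 0.1479], 0.85)]
top rail_mid []
[439.7 204.3]
[459.2 203.6]
scene basket [([0.4701, -0.1647, 0.0635], 0.58)]
scene basket_hook [([0.5217, -0.1635, 0.1534], 0.59)]
scene rail_mid []
[355.3 184.1]
[361.6 177.8]
top basket [([0.4748, -0.1647, 0.0613], 0.57)]
top basket_hook [([0.5229, -0.1619, 0.15], 0.71)]
top rail_mid [([0.5213, -0.1749, 0.1096], 0.6)]
[439.7 204.3]
[459.2 203.6]
scene basket [([0.4709, -0.1619, 0.0639], 0.87)]
scene basket_hook [([0.5215, -0.1635, 0.1536], 0.87)]
scene rail_mid []
[355.3 184.1]
[361.6 177.8]
```

View pics/c6.png

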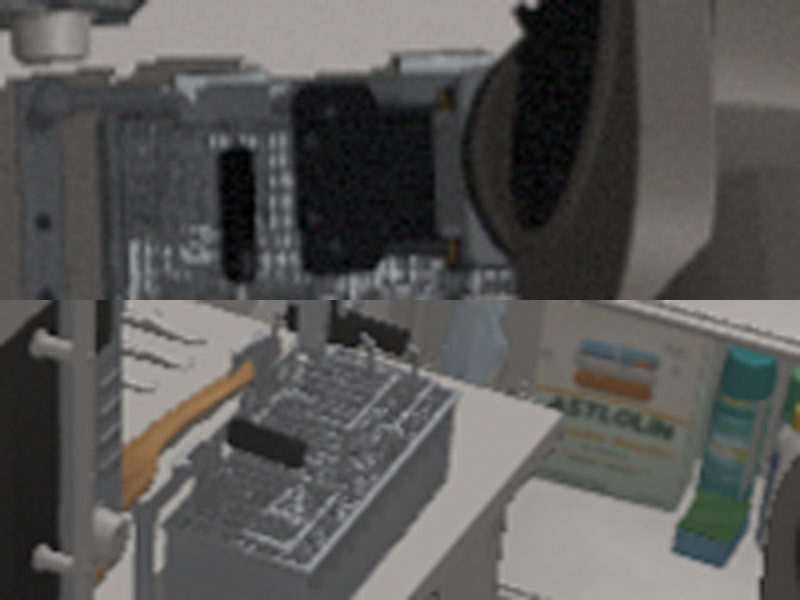

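The top view shows the held basket's hook just over the rail line, with the neighbours unmoved. I'll lower it slowly and watch the force.

step_arm:
  motion:
    - {"wx":0,"wy":0,"wz":0,"tx":0.05,"ty":-0.09,"tz":0.4,"fingers":1}
    - {"wx":0,"wy":0,"wz":0,"tx":0,"ty":0,"tz":0.4,"fingers":1}
    - {"wx":0,"wy":0,"wz":0,"tx":0,"ty":0,"tz":0.3,"fingers":1}
    - {"wx":0,"wy":0,"wz":0,"tx":0,"ty":0,"tz":0.3,"fingers":1}
    - {"wx":0,"wy":0,"wz":0,"tx":0,"ty":0,"tz":0,"fingers":1}

```text
clock: 19.5
position: [0.4739, -0.1637, 0.152]
orientation: [-3.141, 0.001, 0.028]
contact_force: [0.3, 0.2, -2.6]
grip_width: 0.145
finger_force: 30.0
```

step_arm:
  motion:
    - {"wx":0,"wy":0,"wz":0,"tx":0,"ty":0,"tz":0.15,"fingers":1}
    - {"wx":0,"wy":0,"wz":0,"tx":0,"ty":0,"tz":0.15,"fingers":1}

```text
clock: 19.7
position: [0.4742, -0.1638, 0.1495]
orientation: [3.142, -0.0, 0.028]
contact_force: [0.2, -0.1, -1.9]
grip_width: 0.149
finger_force: 30.0
```

step_arm:
  motion:
    - {"wx":0,"wy":0,"wz":0,"tx":0,"ty":0,"tz":0.15,"fingers":1}
    - {"wx":0,"wy":0,"wz":0,"tx":0,"ty":0,"tz":0.15,"fingers":1}

```text
clock: 19.9
position: [0.4742, -0.1638, 0.1464]
orientation: [-3.142, -0.0, 0.028]
contact_force: [1.1, -0.4, -3.3]
grip_width: 0.147
finger_force: 30.0
```

step_arm:
  motion:
    - {"wx":0,"wy":0,"wz":0,"tx":0,"ty":0,"tz":0.15,"fingers":1}
    - {"wx":0,"wy":0,"wz":0,"tx":0,"ty":0,"tz":0.15,"fingers":1}
    - {"wx":0,"wy":0,"wz":0,"tx":0,"ty":0,"tz":0,"fingers":1}

```text
clock: 20.2
position: [0.474, -0.1637, 0.1433]
orientation: [-3.141, 0.0, 0.028]
contact_force: [0.0, 0.1, -2.9]
grip_width: 0.148
finger_force: 30.0
```

step_arm:
  motion:
    - {"wx":0,"wy":0,"wz":0,"tx":0,"ty":0,"tz":0.15,"fingers":1}
    - {"wx":0,"wy":0,"wz":0,"tx":0,"ty":0,"tz":0.15,"fingers":1}
    - {"wx":0,"wy":0,"wz":0,"tx":0,"ty":0,"tz":0,"fingers":1}

```text
clock: 20.5
position: [0.474, -0.1637, 0.1403]
orientation: [-3.141, 0.0, 0.028]
contact_force: [-0.5, 0.2, -2.9]
grip_width: 0.144
finger_force: 30.0
```

step_arm:
  motion:
    - {"wx":0,"wy":0,"wz":0,"tx":0,"ty":0,"tz":0.15,"fingers":1}
    - {"wx":0,"wy":0,"wz":0,"tx":0,"ty":0,"tz":0.15,"fingers":1}
    - {"wx":0,"wy":0,"wz":0,"tx":0,"ty":0,"tz":0,"fingers":1}

```text
clock: 20.8
position: [0.474, -0.1637, 0.1373]
orientation: [-3.141, 0.0, 0.028]
contact_force: [0.9, -0.1, -3.7]
grip_width: 0.149
finger_force: 30.0
```

step_arm:
  motion:
    - {"wx":0,"wy":0,"wz":0,"tx":0,"ty":0,"tz":0.15,"fingers":1}
    - {"wx":0,"wy":0,"wz":0,"tx":0,"ty":0,"tz":0.15,"fingers":1}
    - {"wx":0,"wy":0,"wz":0,"tx":0,"ty":0,"tz":0,"fingers":1}

```text
clock: 21.1
position: [0.474, -0.1637, 0.1343]
orientation: [-3.141, 0.0, 0.028]
contact_force: [0.5, -0.4, -1.7]
grip_width: 0.145
finger_force: 30.0
```

step_arm:
  motion:
    - {"wx":0,"wy":0,"wz":0,"tx":0,"ty":0,"tz":0.1,"fingers":1}
    - {"wx":0,"wy":0,"wz":0,"tx":0,"ty":0,"tz":0.1,"fingers":1}
    - {"wx":0,"wy":0,"wz":0,"tx":0,"ty":0,"tz":0,"fingers":1}

```text
clock: 21.4
position: [0.4741, -0.1637, 0.1324]
orientation: [-3.141, 0.0, 0.028]
contact_force: [1.5, -0.5, -3.1]
grip_width: 0.147
finger_force: 30.0
```

step_arm:
  motion:
    - {"wx":0,"wy":0,"wz":0,"tx":0,"ty":0,"tz":0.1,"fingers":1}
    - {"wx":0,"wy":0,"wz":0,"tx":0,"ty":0,"tz":0.1,"fingers":1}
    - {"wx":0,"wy":0,"wz":0,"tx":0,"ty":0,"tz":0,"fingers":1}

```text
clock: 21.7
position: [0.4741, -0.1637, 0.1304]
orientation: [-3.141, 0.0, 0.028]
contact_force: [0.1, -0.3, -2.6]
grip_width: 0.147
finger_force: 30.0
```

```bash
python3 - <<'E'
from h import *
import time
for i in range(4): st(); viewer.snapshot('top')
E
```

```text
21.7 [ 0.4741 -0.1637  0.1304] [-3.141  0.     0.028] F [ 0.09 -0.26 -2.63] T [-0.01 -0.01  0.04] g 0.147 29.989838004112244
21.75 [ 0.4741 -0.1638  0.1304] [-3.142  0.     0.028] F [-0.31  0.12 -2.46] T [ 0.07 -0.    0.06] g 0.144 29.989810287952423
21.8 [ 0.4742 -0.1638  0.1305] [-3.142  0.     0.028] F [-0.89  0.22 -2.73] T [-0.02 -0.03  0.01] g 0.148 29.989707469940186
21.85 [ 0.4742 -0.1638  0.1305] [-3.142 -0.     0.028] F [ 0.13 -0.32 -2.76] T [ 0.01 -0.01  0.01] g 0.144 29.98973697423935
```

Full width is already between the neighbours with no contact. I'll keep lowering.

step_arm:
  motion:
    - {"wx":0,"wy":0,"wz":0,"tx":0,"ty":0,"tz":0.1,"fingers":1}
    - {"wx":0,"wy":0,"wz":0,"tx":0,"ty":0,"tz":0.1,"fingers":1}
    - {"wx":0,"wy":0,"wz":0,"tx":0,"ty":0,"tz":0.1,"fingers":1}
    - {"wx":0,"wy":0,"wz":0,"tx":0,"ty":0,"tz":0,"fingers":1}

```text
clock: 22.3
position: [0.4744, -0.1638, 0.1275]
orientation: [-3.142, -0.0, 0.028]
contact_force: [2.3, 0.7, -2.9]
grip_width: 0.144
finger_force: 30.0
```

step_arm:
  motion:
    - {"wx":0,"wy":0,"wz":0,"tx":0.03,"ty":0,"tz":0.1,"fingers":1}
    - {"wx":0,"wy":0,"wz":0,"tx":0,"ty":0,"tz":0.1,"fingers":1}
    - {"wx":0,"wy":0,"wz":0,"tx":0,"ty":0,"tz":0,"fingers":1}

```text
clock: 22.6
position: [0.4745, -0.1637, 0.1254]
orientation: [-3.141, -0.0, 0.028]
contact_force: [2.4, -0.5, -3.4]
grip_width: 0.15
finger_force: 30.0
```

```bash
python3 - <<'E'
from h import *
for i in range(4): st(); viewer.snapshot('top')
E
```

```text
22.6 [ 0.4745 -0.1637  0.1254] [-3.141 -0.     0.028] F [ 2.45 -0.46 -3.38] T [ 0.01 -0.38  0.02] g 0.15 29.991374015808105
22.65 [ 0.4744 -0.1638  0.1254] [-3.142  0.     0.028] F [ 1.35  0.04 -3.65] T [ 0.   -0.37  0.04] g 0.147 29.991483986377716
22.7 [ 0.4745 -0.1637  0.1255] [-3.142  0.     0.028] F [ 1.6   0.01 -3.51] T [ 0.02 -0.34 -0.01] g 0.144 29.991528689861298
22.75 [ 0.4745 -0.1638  0.1255] [-3.142 -0.     0.028] F [ 0.86 -0.48 -3.21] T [ 0.04 -0.43  0.04] g 0.143 29.991627037525177
```

step_arm:
  motion:
    - {"wx":0,"wy":0,"wz":0,"tx":0.1,"ty":0,"tz":0,"fingers":1}
    - {"wx":0,"wy":0,"wz":0,"tx":0,"ty":0,"tz":0,"fingers":1}

```text
clock: 23.0
position: [0.4753, -0.1637, 0.1255]
orientation: [-3.141, 0.0, 0.028]
contact_force: [0.6, -0.6, -2.9]
grip_width: 0.146
finger_force: 30.0
```

```bash
python3 - <<'E'
from h import *
for i in range(4): st(); viewer.snapshot('top')
E
```

```text
23.0 [ 0.4753 -0.1637  0.1255] [-3.141  0.     0.028] F [ 0.64 -0.65 -2.85] T [-0.04  0.08  0.01] g 0.146 29.989740550518036
23.05 [ 0.4753 -0.1637  0.1254] [-3.141  0.     0.028] F [-0.12  0.9  -3.1 ] T [0.03 0.03 0.02] g 0.143 29.989728033542633
23.1 [ 0.4753 -0.1637  0.1254] [-3.141  0.     0.028] F [ 1.13 -0.19 -2.36] T [0.04 0.03 0.03] g 0.15 29.989771842956543
23.15 [ 0.4753 -0.1637  0.1254] [-3.142  0.     0.028] F [-0.37 -0.1  -1.93] T [-0.    0.03 -0.02] g 0.147 29.98967081308365
```

Moving 1 mm back took the load off, so I'll go on down.

step_arm:
  motion:
    - {"wx":0,"wy":0,"wz":0,"tx":0.05,"ty":0,"tz":0.1,"fingers":1}
    - {"wx":0,"wy":0,"wz":0,"tx":0,"ty":0,"tz":0.1,"fingers":1}
    - {"wx":0,"wy":0,"wz":0,"tx":0,"ty":0,"tz":0,"fingers":1}

```text
clock: 23.5
position: [0.4759, -0.1637, 0.1233]
orientation: [-3.141, 0.0, 0.028]
contact_force: [0.3, 0.4, -3.2]
grip_width: 0.146
finger_force: 30.0
```

```bash
python3 - <<'E'
from h import *
for i in range(3): st(); viewer.snapshot('top')
E
```

```text
23.5 [ 0.4759 -0.1637  0.1233] [-3.141  0.     0.028] F [ 0.3   0.38 -3.15] T [ 0.06 -0.02 -0.04] g 0.146 29.98986393213272
23.55 [ 0.4759 -0.1637  0.1234] [-3.141  0.     0.028] F [-0.11 -0.65 -2.72] T [ 0.05  0.03 -0.06] g 0.149 29.989774525165558
23.6 [ 0.4759 -0.1637  0.1235] [-3.142  0.     0.028] F [-0.3   0.4  -2.83] T [0.   0.08 0.01] g 0.148 29.989686012268066
```

step_arm:
  motion:
    - {"wx":0,"wy":0,"wz":0,"tx":0,"ty":0,"tz":0.1,"fingers":1}
    - {"wx":0,"wy":0,"wz":0,"tx":0,"ty":0,"tz":0.05,"fingers":1}
    - {"wx":0,"wy":0,"wz":0,"tx":0,"ty":0,"tz":0,"fingers":1}

```text
clock: 23.95
position: [0.4759, -0.1637, 0.1219]
orientation: [-3.142, 0.0, 0.028]
contact_force: [0.8, -0.1, -2.6]
grip_width: 0.152
finger_force: 30.0
```

```bash
python3 - <<'E'
from h import *
for i in range(3): st(); viewer.snapshot('top')
E
```

```text
23.95 [ 0.4759 -0.1637  0.1219] [-3.142  0.     0.028] F [ 0.84 -0.09 -2.56] T [0.03 0.03 0.02] g 0.152 29.989826381206512
24.0 [ 0.4759 -0.1637  0.122 ] [-3.142  0.     0.028] F [ 0.55 -0.8  -3.29] T [0.03 0.01 0.01] g 0.149 29.98982548713684
24.05 [ 0.476  -0.1637  0.122 ] [-3.142 -0.     0.028] F [-0.25  0.28 -2.16] T [-0.01 -0.02 -0.02] g 0.146 29.989728033542633
```

step_arm:
  motion:
    - {"wx":0,"wy":0,"wz":0,"tx":0,"ty":0,"tz":0.08,"fingers":1}
    - {"wx":0,"wy":0,"wz":0,"tx":0,"ty":0,"tz":0.07,"fingers":1}
    - {"wx":0,"wy":0,"wz":0,"tx":0,"ty":0,"tz":0,"fingers":1}

```text
clock: 24.4
position: [0.4762, -0.1638, 0.1208]
orientation: [3.141, -0.001, 0.028]
contact_force: [-0.5, -0.4, 4.0]
grip_width: 0.146
finger_force: 30.0
```

```bash
python3 - <<'E'
from h import *
for i in range(3): st(); viewer.snapshot('top')
E
```

```text
24.4 [ 0.4762 -0.1638  0.1208] [ 3.141e+00 -1.000e-03  2.800e-02] F [-0.55 -0.38  4.02] T [ 0.01 -0.08  0.03] g 0.146 30.0007626414299
24.45 [ 0.4762 -0.1638  0.1208] [ 3.141e+00 -1.000e-03  2.800e-02] F [-0.9   0.32  4.61] T [-0.   -0.03  0.02] g 0.146 30.000758171081543
24.5 [ 0.4762 -0.1638  0.1207] [ 3.141e+00 -1.000e-03  2.800e-02] F [-0.62 -0.49  4.96] T [ 0.02 -0.12 -0.03] g 0.146 30.00081717967987
```

The load transferred at TCP z 0.1208, so the hook is resting on the rail. I'll ease the grip, open gradually and withdraw upward.

step_arm:
  motion:
    - {"wx":0,"wy":0,"wz":0,"tx":0,"ty":0,"tz":-0.05,"fingers":1}
    - {"wx":0,"wy":0,"wz":0,"tx":0,"ty":0,"tz":0,"fingers":1}
    - {"wx":0,"wy":0,"wz":0,"tx":0,"ty":0,"tz":0,"fingers":1}
  grip_force: 5

```text
clock: 24.85
position: [0.4757, -0.1636, 0.1208]
orientation: [-3.141, 0.001, 0.028]
contact_force: [0.4, -0.1, -1.9]
grip_width: 0.144
finger_force: 5.0
```

step_arm:
  motion:
    - {"wx":0,"wy":0,"wz":0,"tx":0,"ty":0,"tz":0,"fingers":0.84}
    - {"wx":0,"wy":0,"wz":0,"tx":0,"ty":0,"tz":0,"fingers":0.8}
    - {"wx":0,"wy":0,"wz":0,"tx":0,"ty":0,"tz":0,"fingers":0.75}
    - {"wx":0,"wy":0,"wz":0,"tx":0,"ty":0,"tz":0,"fingers":0.65}
    - {"wx":0,"wy":0,"wz":0,"tx":0,"ty":0,"tz":0,"fingers":0.5}
    - {"wx":0,"wy":0,"wz":0,"tx":0,"ty":0,"tz":0,"fingers":0.5}
    - {"wx":0,"wy":0,"wz":0,"tx":0,"ty":0,"tz":0,"fingers":0.5}

```text
clock: 25.55
position: [0.4759, -0.1637, 0.121]
orientation: [-3.142, 0.0, 0.028]
contact_force: [-0.5, -0.2, 0.4]
grip_width: 0.499
finger_force: 0.0
```

step_arm:
  motion:
    - {"wx":0,"wy":0,"wz":0,"tx":0,"ty":0,"tz":-0.5,"fingers":0.5}
    - {"wx":0,"wy":0,"wz":0,"tx":0,"ty":0,"tz":-1,"fingers":0.5}
    - {"wx":0,"wy":0,"wz":0,"tx":0,"ty":0,"tz":-2,"fingers":0.5}
    - {"wx":0,"wy":0,"wz":0,"tx":0,"ty":0,"tz":-3,"fingers":0.5}
    - {"wx":0,"wy":0,"wz":0,"tx":0,"ty":0,"tz":-4,"fingers":0.5}
    - {"wx":0,"wy":0,"wz":0,"tx":0,"ty":0,"tz":-4,"fingers":0.5}
    - {"wx":0,"wy":0,"wz":0,"tx":-0.5,"ty":3,"tz":-2,"fingers":0.5}
    - {"wx":0,"wy":0,"wz":0,"tx":-0.5,"ty":4,"tz":0,"fingers":0.5}
    - {"wx":0,"wy":0,"wz":0,"tx":-0.5,"ty":4,"tz":0,"fingers":0.5}
    - {"wx":0,"wy":0,"wz":0,"tx":-1,"ty":4,"tz":0,"fingers":0.5}
    - {"wx":0,"wy":0,"wz":0,"tx":-1,"ty":4,"tz":0,"fingers":0.5}
    - {"wx":0,"wy":0,"wz":0,"tx":-1,"ty":4,"tz":0,"fingers":0.5}
    - {"wx":0,"wy":0,"wz":0,"tx":-1,"ty":4,"tz":0,"fingers":0.5}
    - {"wx":0,"wy":0,"wz":0,"tx":-1,"ty":4,"tz":0,"fingers":0.5}
    - {"wx":0,"wy":0,"wz":0,"tx":-1,"ty":4,"tz":0,"fingers":0.5}
    - {"wx":0,"wy":0,"wz":0,"tx":0,"ty":0,"tz":0,"fingers":0.5}

```text
clock: 27.15
position: [0.4074, -0.5206, 0.2862]
orientation: [3.14, 0.001, 0.022]
contact_force: [-1.4, 0.6, 0.0]
grip_width: 0.499
finger_force: 0.0
```

```bash
python3 - <<'E'
from h import *
st()
for c in ['top','scene']:
    s=snap(c,c+'7.png')
    for l in ['basket','basket_hook','basket_grip','left_basket','right_basket','rail_mid']:
        print(c,l,[(np.round(d['xyz'],4).tolist(),round(d['score'],2)) for d in spotter.spot_point(l,c)[:2]])
a=cv2.imread('pics/top7.png');b=cv2.imread('pics/scene7.png')
z=lambda i:cv2.resize(i,(800,300),interpolation=cv2.INTER_CUBIC)
cv2.imwrite('pics/c7.png',np.vstack([z(a[190:265,360:560]),z(b[170:245,295:495])]))
E
```

```text
27.15 [ 0.4074 -0.5206  0.2862] [3.14e+00 1.00e-03 2.20e-02] F [-1.42  0.56  0.02] T [ 0.    0.02 -0.01] g 0.499 0.0
top basket [([0.4804, -0.1603, 0.0152], 0.9)]
top basket_hook [([0.5199, -0.1644, 0.1058], 0.81)]
top basket_grip [([0.4646, -0.1627, 0.142], 0.96)]
top left_basket [([0.475, -0.0798, 0.0112], 0.79)]
top right_basket [([0.478, -0.2523, 0.0171], 0.66), ([0.4779, 0.3781, 0.0], 0.23)]
top rail_mid [([0.5191, -0.1755, 0.1094], 0.61)]
scene basket [([0.4763, -0.1621, 0.0153], 0.91)]
scene basket_hook [([0.5243, -0.1631, 0.1093], 0.59), ([0.4425, 0.4555, 0.0027], 0.15)]
scene basket_grip [([0.4698, -0.162, 0.1363], 0.81)]
scene left_basket [([0.4769, -0.0779, 0.015], 0.92)]
scene right_basket [([0.4781, -0.2523, 0.0194], 0.58)]
scene rail_mid [([0.5204, -0.1734, 0.1091], 0.84)]
```

View pics/c7.png

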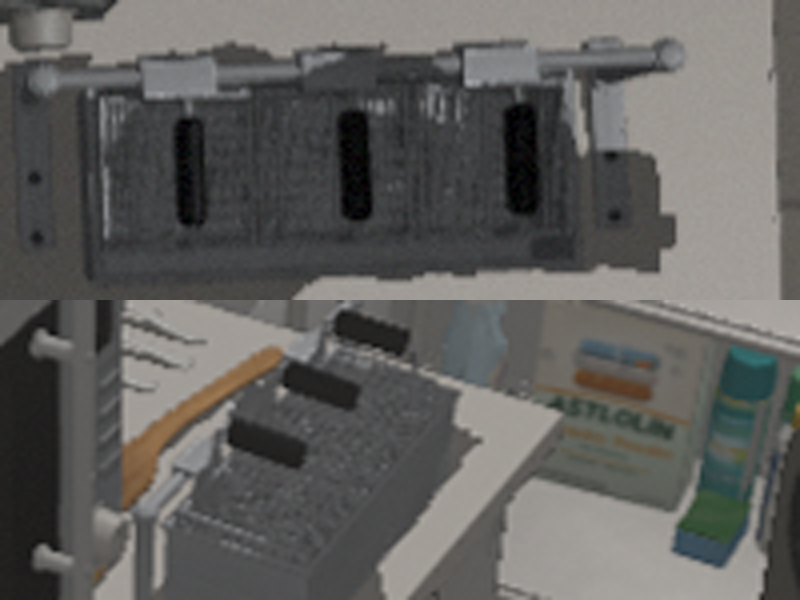

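All three baskets hang side by side on the rail, with grips at crop x 190, 355 and 520 and level heights. The robot is clear, so I'll hand it in.

```bash
python3 -c "
from rig import sign_off
print(sign_off())"
```

```text
the job is handed in; nothing more can be done
None
```

The basket hangs on the rail between the other two, which I eased to the pan walls at no more than about 8 N measured; the jar and tin were left alone and the arm is clear at about 27 s.

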